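Set out two hose-crimping jobs at their die sets

ROBOT

A 7-joint arm with a two-finger parallel gripper is mounted at the origin on the work surface. World frame = base frame: x ahead of the robot, y to its left, z up, the work surface at z = 0. Lengths are in m, angles in rad, forces in N, time in s.
With the tool pointing down it reaches from about 0.35 to 0.9 m from the base axis. Payload 8.1 kg.
Tool frame: the origin (TCP) lies midway between the tips of the shut fingers; the grasp point (between the pads) lies 19 mm behind it; z points along the fingers, y is the line along which they close (so a half turn about z gives the same grasp; the last joint's range is limited). The gripper opens to 92 mm and grips with 3 to 60 N. Pads are 19 mm wide; open, the fingers measure 130 mm over their backs; the gripper's body (75 mm by 190 mm) begins 47 mm behind the grasp point.
Start: joints at [-1.394, 0.434, 0.025, 1.573, -0.012, 1.134, -0.075], TCP at [0.173, 0.601, 0.227] pointing down, gripper open.
Joint ranges: [-2.62, 2.62], [-0.44, 2.09], [-1.27, 1.32], [0.08, 2.57], [-1.32, 4.46], [0.12, 2], [-2.74, 2.74]. Speed limits (rad/s): [2.22, 2.22, 3.01, 3.01, 3.14, 3.14, 3.14].

INTERFACE

Orientations are given as a rotation vector (axis times angle).
In Python, from cell import arm gives the robot as it stands.
- The arm moves only by the tool carry_out, never from a script. Its arguments are lists of equal length, an entry for each row: "claw": the finger opening in cm, from 0 to 9.18; "delta_pos": the shift along the tool's x, y, z in cm, a list of three; "angular": the turn, a rotation vector about the tool's x, y, z in rad, a list of three. In form: {"claw": [claw, ...], "delta_pos": [[dx, dy, dz], ...], "angular": [[ax, ay, az], ...]}. A call has 1 to 20 rows; each row shifts and turns the commanded pose from where the row before left it, along the tool's axes as they then stand; what a row does not reach is not made up. A row lasts 1/10 s, in which the tool goes at most 50 mm and 8.59 degrees, less where a joint would pass 70% of its speed; a pose out of reach is approached as far as the arm can. A call with a gripper value outside its range is refused whole. The fingers move at their own pace and stop on an object; "force" is the grip in N (left out, the last holds). Time passes only in rows, so rows that do not move let the fingers close. It gives the time, the measured TCP pose, the force, the opening and the grip force at its end, in the units of the state.
- arm.observe(): the state, without advancing time (a new reading comes with each control period).
- arm.get_image(name): name is "scene" or "top" or "wrist"; returns a dict with "frame" (480x640x3 uint8, red, green, blue), "mtx" (3x3 intrinsics, pixels), "T" (4x4, takes a point from camera to world coordinates). Camera axes: x right, y down, z forward; pixel columns grow to the right and rows downward; lengths in m; the calibration is good to about 2 mm. A picture is of the moment at which its call begins. There is no depth.
- arm.sign_off(): hands the job in; it is judged then, once.
Trained networks look in a picture, given as the dict that the camera call returned (one of the last four; its "shot" number tells which), for a name from the list of things; names that differ only in an ending like _2 or _b are one class to them, and where a whole thing is asked for, a point or a joint stands for the part that bears it (a point fixed in the world has none). Each returns a list of dicts, best first, with "conf" (0 to 1); they miss things now and then, are a little off and sometimes report something else, mostly with a low value. They report only what shows in the picture. A call takes as long as a camera call. They do not tell look-alikes from the thing itself.
- arm.look_for(label, picture): "centre" ([column, row] as shares, 0 to 1, of the picture: columns of its width, rows of its height, amid what is visible of it).
- arm.trace(label, picture): "region" (480x640 bool, what is visible of it) and "centre" ([column, row] as shares, 0 to 1, of the picture: columns of its width, rows of its height, amid what is visible of it).
- arm.place_of(label, picture): "centre" ([column, row] as shares, 0 to 1, of the picture: columns of its width, rows of its height: a listed point, or the origin of a listed thing).
The state is a dict: "clock": time; "joints": joint angles; "dq": joint speeds; "joint_efforts": joint torques, N m; "position": TCP position; "ee_rot": TCP orientation; "force": force on the tool from outside, world axes, zero at the start; "ft_torque": the same for the moment, N m; "width": opening from 0.0 (shut) to 1.0 (fully open); "gripper_force": force on a finger pad.
Only numpy, scipy, OpenCV 4.12 (cv2) and the standard library are available. Lean on these libraries where they do the work, as an engineer would, in place of code of your own. Each camera call takes 0.05 s, during which the arm holds its last target. There are 200 camera calls.

TASK

Set out the two crimping jobs: in the middle of the empty front half of each tray, in front of the dies, stand the hose fitting of that size upright on its nut (large fitting with the large dies, small with the small), and slip its own ferrule down over the tail until it sits on the nut. The large job is pressed first, so put the die-change tool on top of the large die set, spigot in the bore and disc flat on the dies. Leave the tee, the spanner and the caliper where they lie.

Things in the scene. Friction and masses are not known exactly. Their poses are not given: they have to be found in the camera images.
- large_dies: Fixed job tray 230 (own x) x 130 mm, floor 3, rim 10 mm high, with the LARGE die set: ring of 8 dark steel segments, 108 mm across, top 63 mm above the bench, bore 48 mm. Origin: centre of tray underside; +x runs from the empty front half (robot's side) to the dies. Dies' axis at x +52 mm, y 0; middle of the empty half at x -58 mm, y 0. Turned up to 15 deg; the two trays may swap sides.
- small_dies: Fixed job tray with the SMALL die set: same tray, axes and offsets (floor 3 mm thick, dies' axis at own x +52 mm, middle of the empty front half at x -58 mm, y 0); its ring of 8 die segments is 84 mm across, top 53 mm above the bench, bore 32 mm. Origin: centre of the tray's underside, on the bench.
- large_fitting: Large steel hose fitting standing on its hexagon nut, barbed round tail up. Nut 46 mm across flats (53 over corners), 30 mm tall; tail 26 mm diameter from 30 to 88 mm height (collar of 30 mm diameter on its lowest 4 mm). 0.45 kg. Origin: centre of the nut's underside; z up along the tail.
- small_fitting: Small steel hose fitting of the same form, tail up. Nut 32 mm across flats (37 over corners), 24 mm tall; tail 16 mm diameter from 24 to 74 mm height (collar of 20 mm diameter on its lowest 4 mm). 0.2 kg. Origin: centre of the nut's underside; z up along the tail.
- large_ferrule: Large ferrule: steel sleeve open at both ends, standing upright; 46 mm outside, bore 38 mm, 50 mm tall, 0.2 kg. Either end may be up. Seated over the large fitting's tail its lower end rests on the nut, 30 mm above the nut's underside. Origin: centre of its lower end as it stands at the start; z along its axis.
- small_ferrule: Small ferrule: the same kind of sleeve, 32 mm outside, bore 26 mm, 42 mm tall, 0.09 kg. Seated over the small fitting's tail its lower end rests on the nut, 24 mm above the nut's underside. Origin: centre of its lower end as it stands at the start; z along its axis.
- die_tool: Die-change tool: metal disc 76 mm across, 10 mm thick, with an upright black handle (28 mm diameter, from 18 to 72 mm height) and beneath it a centring spigot 8 mm long, tapering from 42 to 36 mm at its foot, on which it stands. 0.4 kg. Seated on the large dies its origin is 55 mm above the bench. Origin: centre of the spigot's foot; z up along the handle.
- tee: Bystander: steel tee adapter lying flat among the parts, 74 mm long, 35 mm high. Origin: centre of its underside. To be left alone.
- spanner: Bystander: double open-ended spanner lying flat between the two rows of parts, about 200 mm long, 35 wide, 7 thick, roughly along world y. Origin: its middle, on the bench. To be left alone.
- caliper: Bystander: digital caliper lying flat beyond the parts, 235 mm long, 12 mm thick, roughly along world y. Origin: middle of its beam, on the bench. To be left alone.
Things that resemble listed ones, but are neither listed nor needed, are in the scene too. What is shaped like the large_fitting but pink, red or turquoise is not meant.

How it is judged:
At the end, for the whole second after the job is handed in: Each fitting upright on its own tray floor, within 15 mm of the middle of the empty half along each tray axis; each ferrule on its fitting's nut, coaxial within 10 mm; tool upright, flat on the large dies within 8 mm of their axis; heights within 4 mm, tilts 0.1 rad; all released and at rest (x of large_fitting in the frame of large_dies between -0.073 and -0.043 m and y of large_fitting in the frame of large_dies between -0.015 and 0.015 m and z of large_fitting in the frame of large_dies between -0.001 and 0.007 m and angle between each of large_fitting, small_fitting, die_tool's own z axis and vertical below 0.1 rad and horizontal distance between large_ferrule and large_fitting below 0.01 m and ((z of large_ferrule in the frame of large_fitting between 0.026 and 0.034 m and angle between large_ferrule's own z axis and vertical below 0.1 rad) or (z of large_ferrule in the frame of large_fitting between 0.076 and 0.084 m and angle between large_ferrule's own z axis and vertical above 3.0416 rad)) and x of small_fitting in the frame of small_dies between -0.073 and -0.043 m and y of small_fitting in the frame of small_dies between -0.015 and 0.015 m and z of small_fitting in the frame of small_dies between -0.001 and 0.007 m and horizontal distance between small_ferrule and small_fitting below 0.01 m and ((z of small_ferrule in the frame of small_fitting between 0.02 and 0.028 m and angle between small_ferrule's own z axis and vertical below 0.1 rad) or (z of small_ferrule in the frame of small_fitting between 0.062 and 0.07 m and angle between small_ferrule's own z axis and vertical above 3.0416 rad)) and x of die_tool in the frame of large_dies between 0.044 and 0.06 m and y of die_tool in the frame of large_dies between -0.008 and 0.008 m and z of die_tool in the frame of large_dies between 0.051 and 0.059 m and linear speed of each of large_fitting, small_fitting, large_ferrule, small_ferrule, die_tool below 0.02 m/s); the robot touches nothing.
It fails at once if the tee is moved more than 25 mm from where it lay (distance of tee from where it was at the start of the episode above 0.025 m).
It fails at once if the spanner is moved more than 25 mm from where it lay (distance of spanner from where it was at the start of the episode above 0.025 m).
It fails at once if the caliper is moved more than 25 mm from where it lay (distance of caliper from where it was at the start of the episode above 0.025 m).
It also fails if it takes over 138 s, if anything falls off the work surface, if the arm or the gripper's body presses on something with over 40 N, if the wrist force passes 120 N, or if a joint passes its speed limit or range.

## Working session

There is one attempt and no reset: what is moved stays moved. The work goes in short steps, Python scripts to look and compute and a tool call to move; the robot and the scene stay as the last step left them, time stands still between calls to the robot, and variables do not carry over. Pictures are saved under pics/ and viewed, at most 14 in all, crops included, and the job is handed in when it is done.

Besides the shell and the picture viewer there is one more tool, called after "Request:" as a command line: name --argument value ..., lists and objects as JSON in quotes. carry_out: Moves the arm, as the interface text tells. Its arguments: {"type":"object","properties":{"claw":{"type":"array","items":{"type":"number"}},"delta_pos":{"type":"array","items":{"type":"array","items":{"type":"number"}}},"angular":{"type":"array","items":{"type":"array","items":{"type":"number"}}},"force":{"type":"number"}},"required":["claw","delta_pos","angular"]}

```bash
ls; mkdir -p pics; cat > h.py <<'E'
import numpy as np, cv2
from cell import arm
from scipy.spatial.transform import Rotation as R
def ray(p,c):
    u,v=c[0]*640,c[1]*480
    d=p["T"][:3,:3]@np.linalg.inv(p["mtx"])@np.array([u,v,1]); return p["T"][:3,3],d
def at(p,c,z):
    o,d=ray(p,c); return o+d*(z-o[2])/d[2]
def proj(p,X):
    T=np.linalg.inv(p["T"]); q=p["mtx"]@(T[:3,:3]@np.array(X)+T[:3,3]); return q[:2]/q[2]
def save(p,n): cv2.imwrite(f"pics/{n}.png",p["frame"][:,:,::-1])
N=["large_dies","small_dies","large_fitting","small_fitting","large_ferrule","small_ferrule","die_tool","tee","spanner","caliper"]
E
python3 - <<'E'
from h import *
for n in ["top","scene"]:
    p=arm.get_image(n); save(p,n+"0"); print(n,p["T"].round(3).tolist())
    for l in N:
        for r in arm.place_of(l,p)[:4]: print(l,round(r["conf"],2),(np.array(r["centre"])*[640,480]).round(), at(p,r["centre"],0).round(3))
s=arm.observe();print(s)
E
```

```text
pics
top [[0.023, -0.985, 0.174, 0.34], [-1.0, -0.026, -0.012, 0.003], [0.017, -0.173, -0.985, 1.23], [0.0, 0.0, 0.0, 1.0]]
large_dies 0.82 [450. 250.] [ 0.556 -0.289  0.   ]
small_dies 0.79 [164. 249.] [0.544 0.29  0.   ]
large_fitting 0.86 [431. 167.] [ 0.73  -0.253  0.   ]
large_fitting 0.82 [362. 293.] [ 0.465 -0.111  0.   ]
large_fitting 0.79 [395. 350.] [ 0.353 -0.177  0.   ]
large_fitting 0.77 [279. 350.] [0.347 0.051 0.   ]
small_fitting 0.72 [245. 289.] [0.466 0.124 0.   ]
large_ferrule 0.89 [249. 202.] [0.646 0.122 0.   ]
small_ferrule 0.5 [310. 293.] [ 0.462 -0.007  0.   ]
die_tool 0.68 [310. 256.] [ 0.536 -0.005  0.   ]
die_tool 0.61 [304. 204.] [0.644 0.01  0.   ]
tee 0.93 [363. 210.] [ 0.635 -0.111  0.   ]
spanner 0.88 [311. 254.] [ 0.541 -0.008  0.   ]
caliper 0.69 [286. 152.] [0.754 0.05  0.   ]
caliper 0.23 [362. 208.] [ 0.639 -0.11   0.   ]
scene [[-0.594, 0.433, -0.678, 1.201], [0.805, 0.327, -0.496, 0.468], [0.007, -0.84, -0.542, 0.589], [0.0, 0.0, 0.0, 1.0]]
large_dies 0.71 [214. 216.] [ 0.557 -0.287  0.   ]
small_dies 0.83 [474. 327.] [0.546 0.292 0.   ]
small_d
[... 825 characters left out ...]
ts': array([-1.39359531,  0.43451379,  0.02501163,  1.5732093 , -0.01162657,
        1.13394561, -0.07508748]), 'dq': array([-5.90941906e-04,  4.29480911e-04, -2.28181169e-04,  1.29948352e-03,
       -2.16970852e-04, -5.01144965e-05, -1.56772410e-03]), 'joint_efforts': array([-1.64091484e-04, -6.67671275e+01,  9.83731784e-01, -3.14817524e+01,
       -6.06582966e-02,  3.29173403e-02,  6.46565127e-05]), 'position': array([0.17263303, 0.60071372, 0.22672978]), 'ee_rot': array([-4.38224402e-01, -3.11087600e+00, -1.09251072e-04]), 'force': array([-0.49317025,  0.46686523, -0.06725604]), 'ft_torque': array([-0.03263375,  0.05629211,  0.05236288]), 'gripper_force': 0.0, 'width': 0.9972947057546409}
```

View pics/top0.png

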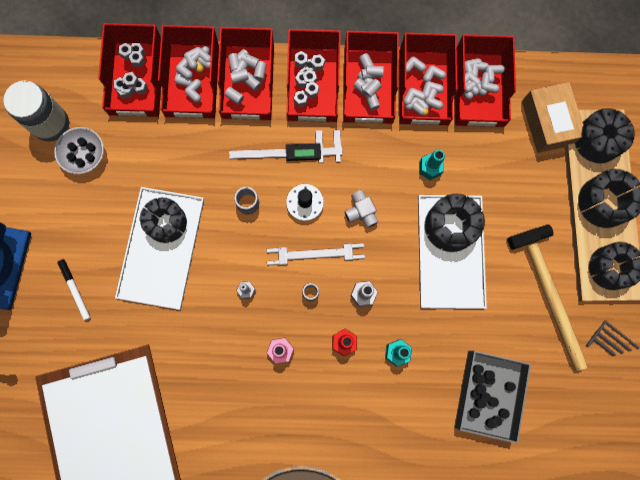

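View pics/scene0.png

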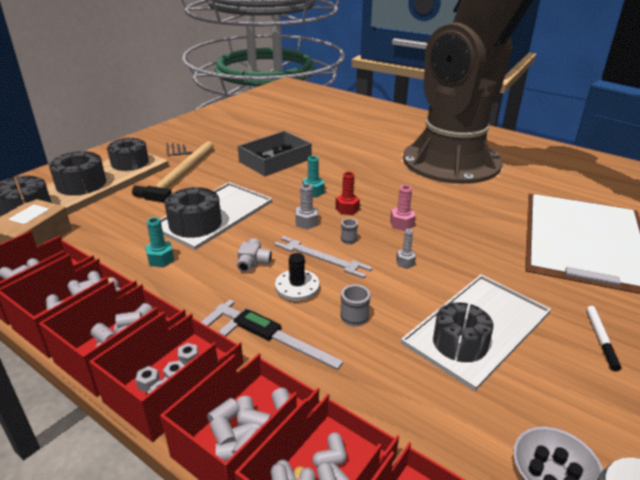

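The top view shows the parts. Near row: small fitting (245,290), small ferrule (310,293), grey large fitting (363,293). Far row: large ferrule (247,201), die tool (304,203), tee (362,210). The large tray is on the right (452,252) and the small one on the left (160,250). Pink, red and turquoise are decoys. Next I'll fit the trays and move over the near row.

```bash
cat >> h.py <<'E'
def tray(p,uv,rd,zt):
    # warp to the rim plane, 1 px = 0.5 mm, fit the white tray; window about uv world
    c=np.array(uv); g=np.array([[-.2,-.2],[.2,-.2],[.2,.2],[-.2,.2]])
    src=np.float32([proj(p,[*(c+q),.01]) for q in g]); dst=np.float32((g+.2)*2000)
    w=cv2.warpPerspective(p["frame"],cv2.getPerspectiveTransform(src,dst),(801,801))
    m=((w.min(2)>150)&(w.max(2).astype(int)-w.min(2)<40)).astype(np.uint8)
    m=cv2.morphologyEx(m,cv2.MORPH_OPEN,np.ones((5,5)))
    n,lab,st,ce=cv2.connectedComponentsWithStats(m)
    k=1+np.argmax(st[1:,4]); m=(lab==k).astype(np.uint8)
    (a,b),(wd,ht),an=cv2.minAreaRect(np.argwhere(m)[:,::-1].astype(np.float32))
    if wd<ht: wd,ht,an=ht,wd,an+90
    an=(an+90)%180-90
    return np.array([a,b])/2000-.2+c,(wd/2,ht/2),np.radians(an)
def rel(P,yaw_err=0):
    s=arm.observe(); M=R.from_rotvec(s["ee_rot"]).as_matrix(); return (M.T@(np.array(P)-s["position"])*100).round(2)
def turn():
    s=arm.observe(); M=R.from_rotvec(s["ee_rot"]); return (M.inv()*R.from_matrix(np.diag([-1,1,-1.]))).as_rotvec().round(4)
E
python3 - <<'E'
from h import *
for n in ["top","scene"]:
    p=arm.get_image(n)
    for l,c in (("L",(.556,-.289)),("S",(.544,.29))):
        ce,sz,an=tray(p,c,0,0); e=np.array([np.cos(an),np.sin(an)])
        print(n,l,ce.round(4),np.round(sz,1),round(np.degrees(an),1),"front",(ce-.058*e).round(4),"dies",(ce+.052*e).round(4))
        r=arm.trace(("large" if l=="L" else "small")+"_dies",p)[0]; 
print(rel([.462,-.111,.25]),turn(),R.from_rotvec(arm.observe()["ee_rot"]).as_matrix().round(3).tolist())
E
```

```text
top L [ 0.5534 -0.2901] [231.  130.4] 0.8 front [ 0.4954 -0.291 ] dies [ 0.6054 -0.2894]
top S [0.5456 0.2967] [231.  130.7] -8.6 front [0.4882 0.3054] dies [0.597  0.2889]
scene L [ 0.5541 -0.2849] [232.2 121.3] 1.2 front [ 0.4961 -0.2861] dies [ 0.6061 -0.2838]
scene S [0.5457 0.297 ] [231.2 130.9] -8.5 front [0.4883 0.3056] dies [0.5971 0.2892]
[-47.47 -60.4   -2.33] [ 0.    0.   -0.28] [[-0.961, 0.276, 0.0], [0.276, 0.961, 0.0], [-0.0, 0.0, -1.0]]
```

Request:
carry_out --claw '[6,6,6,6,6,6,6,6,6,6,6,6,6,6,6,6,6]' --delta_pos '[[0,0,0],[0,0,0],[-2.0,-3.4,0],[-2.0,-3.4,0],[-2.0,-3.4,0],[-2.0,-3.4,0],[-2.0,-3.4,0],[-2.0,-3.4,0],[-2.0,-3.4,0],[-2.0,-3.4,0],[-2.0,-3.4,0],[-2.0,-3.4,0],[-2.0,-3.4,0],[-2.0,-3.4,0],[-2.0,-3.4,0],[-2.0,-3.4,0],[0,0,0]]' --angular '[[0,0,-0.14],[0,0,-0.14],[0,0,0],[0,0,0],[0,0,0],[0,0,0],[0,0,0],[0,0,0],[0,0,0],[0,0,0],[0,0,0],[0,0,0],[0,0,0],[0,0,0],[0,0,0],[0,0,0],[0,0,0]]'

```text
clock: 3.1
position: [0.4551, 0.1196, 0.2271]
ee_rot: [0.012, 3.14, -0.002]
force: [-0.0, 0.2, -0.1]
width: 0.653
gripper_force: 0.0
```

```bash
python3 - <<'E'
from h import *
p=arm.get_image("wrist"); save(p,"w1"); print(p["T"].round(3).tolist())
for l in N[2:7]:
    for r in arm.place_of(l,p)[:3]: print(l,round(r["conf"],2),(np.array(r["centre"])*[640,480]).round(), at(p,r["centre"],0).round(4))
s=arm.observe();print(s["position"],s["clock"],turn(),s["joints"].round(2))
E
```

```text
[[0.008, 0.964, 0.264, 0.385], [1.0, -0.007, -0.004, 0.12], [-0.002, 0.264, -0.964, 0.385], [0.0, 0.0, 0.0, 1.0]]
large_fitting 0.96 [238.  92.] [0.3471 0.0479 0.    ]
large_fitting 0.7 [ 89. 213.] [ 0.4621 -0.1108  0.    ]
large_fitting 0.66 [110. 115.] [ 0.3668 -0.076   0.    ]
small_fitting 0.85 [319. 211.] [0.4623 0.1242 0.    ]
large_ferrule 0.57 [325. 366.] [0.6423 0.1303 0.    ]
small_ferrule 0.97 [192. 211.] [ 0.4611 -0.0056  0.    ]
die_tool 0.82 [217. 366.] [0.6424 0.0068 0.    ]
[0.45214859 0.12600574 0.22671577] 3.4 [ 0.0004 -0.0002  0.0024] [-0.59  0.18  0.24  1.95 -0.05  1.02  1.25]
```

View pics/w1.png

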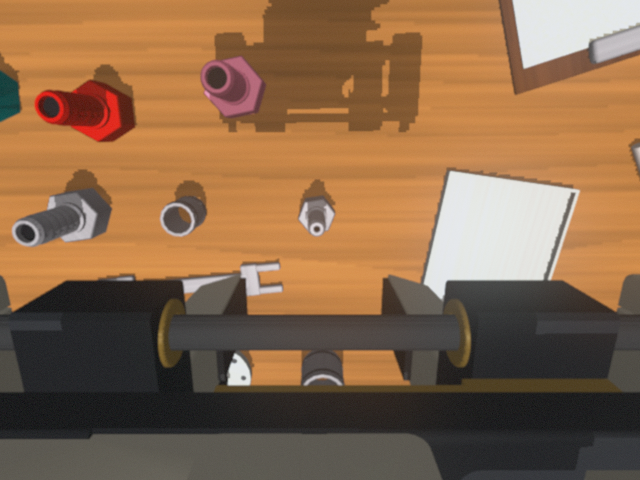

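```bash
python3 - <<'E'
from h import *
for i in range(2):
  p=arm.get_image("wrist"); s=arm.observe(); print(s["position"].round(4),s["clock"],p["T"][:3,3].round(4))
  for l in N[2:7]:
    for r in arm.place_of(l,p)[:3]: print(l,round(r["conf"],2), at(p,r["centre"],0).round(4))
print(at(p,[317/640,229/480],.074))
print(rel([.464,.124,.037]))
E
```

```text
[0.4522 0.1259 0.2267] 3.45 [0.3824 0.1257 0.3847]
large_fitting 0.86 [0.3449 0.0483 0.    ]
large_fitting 0.67 [ 0.4632 -0.1112  0.    ]
large_fitting 0.67 [ 0.3633 -0.0755  0.    ]
small_fitting 0.91 [0.4599 0.1242 0.    ]
small_ferrule 0.82 [ 0.4628 -0.0065  0.    ]
small_ferrule 0.21 [ 0.6411  0.0088 -0.    ]
die_tool 0.71 [ 0.6439  0.0082 -0.    ]
[0.4526 0.125  0.2268] 3.75 [0.3827 0.1249 0.3847]
large_fitting 0.93 [0.3464 0.0459 0.    ]
large_fitting 0.89 [ 0.4601 -0.1128  0.    ]
large_fitting 0.73 [ 0.3633 -0.0737  0.    ]
small_fitting 0.69 [0.4617 0.1197 0.    ]
large_ferrule 0.97 [0.6426 0.1263 0.    ]
large_ferrule 0.22 [ 0.4636 -0.1124  0.    ]
small_ferrule 0.92 [ 0.4623 -0.0041  0.    ]
die_tool 0.75 [0.6443 0.0073 0.    ]
[0.45964063 0.12735995 0.074     ]
[-1.13 -0.07 18.97]
```

Request:
carry_out --claw '[5,5,5,5,5,5,0,0,0,0,0,0]' --delta_pos '[[-1.0,-0.3,3.0],[0,0,4],[0,0,4],[0,0,4],[0,0,4],[0,0,0],[0,0,0],[0,0,0],[0,0,0],[0,0,0],[0,0,0],[0,0,0]]' --angular '[[0,0,0],[0,0,0],[0,0,0],[0,0,0],[0,0,0],[0,0,0],[0,0,0],[0,0,0],[0,0,0],[0,0,0],[0,0,0],[0,0,0]]' --force 25

```text
clock: 5.2
position: [0.4634, 0.1221, 0.0376]
ee_rot: [-0.0, 3.14, 0.001]
force: [-1.8, -1.1, 8.7]
width: 0.167
gripper_force: 25.0
```

```bash
python3 - <<'E'
from h import *
s=arm.observe();print(s["position"],s["width"],s["gripper_force"],s["force"],turn(),rel([.4883,.3055,.042]))
E
```

```text
[0.46335891 0.12205959 0.03764457] 0.16733630492784748 24.99834805727005 [-1.82297117 -1.13587098  8.72759341] [0.0008 0.0016 0.0002] [-2.5  18.34 -0.42]
```

Request:
carry_out --claw '[0,0,0,0,0,0,0,0,0,0,0,0]' --delta_pos '[[0,0,-2.5],[0,0,-2.5],[-0.5,3,0],[-0.5,3,0],[-0.5,3,0],[-0.5,3,0],[-0.5,3,0],[0,3.3,0],[0,0,0],[0,0,0],[0,0,0],[0,0,0]]' --angular '[[0,0,0],[0,0,0],[0,0,0],[0,0,0],[0,0,0],[0,0,0],[0,0,0],[0,0,0],[0,0,0],[0,0,0],[0,0,0],[0,0,0]]'

```text
clock: 6.4
position: [0.4878, 0.3034, 0.0868]
ee_rot: [-0.002, -3.141, 0.001]
force: [-0.6, -0.0, -1.5]
width: 0.163
gripper_force: 25.0
```

```bash
python3 - <<'E'
from h import *
s=arm.observe();print(s["position"],s["width"],s["force"],turn(),rel([.4883,.3055,.042]))
p=arm.get_image("wrist"); save(p,"w2")
for n,q in (("w",p),("top",arm.get_image("top")),("scene",arm.get_image("scene"))):
  for r in arm.place_of("small_fitting",q)[:2]: print(n,round(r["conf"],2), at(q,r["centre"],s["position"][2]-.0376).round(4))
E
```

```text
[0.48777559 0.30337312 0.08676134] 0.16322041086607364 [-0.62043404 -0.04426888 -1.48980149] [-0.0006 -0.0002 -0.0015] [-0.05  0.22  4.48]
w 0.75 [0.4855 0.3016 0.0492]
scene 0.78 [0.4862 0.301  0.0492]
```

View pics/w2.png

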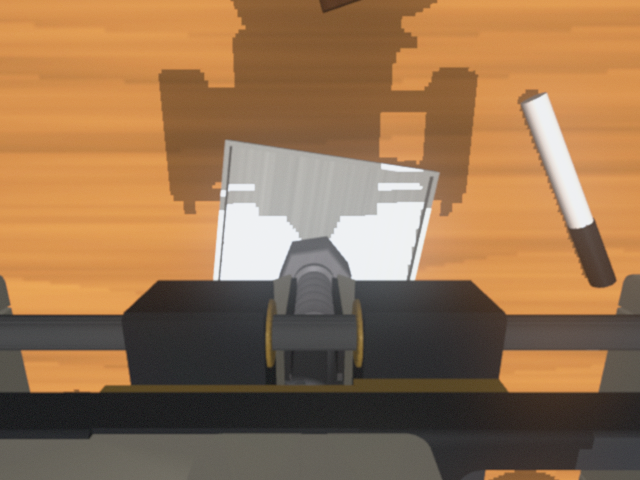

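The nut hangs upright in the grip at (313,265), over the front half of the tray. I'm lowering it now.

Request:
carry_out --claw '[0,0,0,0,0,0,1.8,2.4,3.4,4.5,4.5,4.5,4.5,4.5]' --delta_pos '[[-0.2,0.2,2],[0,0,1.2],[0,0,0.8],[0,0,0.5],[0,0,0.1],[0,0,0],[0,0,0],[0,0,0],[0,0,0],[0,0,0],[0,0,-3],[0,0,-5],[0,-1,-5],[0,-4,-2]]' --angular '[[0,0,0],[0,0,0],[0,0,0],[0,0,0],[0,0,0],[0,0,0],[0,0,0],[0,0,0],[0,0,0],[0,0,0],[0,0,0],[0,0,0],[0,0,0],[0,0,0]]'

```text
clock: 8.1
position: [0.491, 0.2617, 0.1943]
ee_rot: [-0.01, 3.136, 0.009]
force: [0.5, 0.6, 0.4]
width: 0.49
gripper_force: 0.0
```

```bash
python3 - <<'E'
from h import *
for n in("wrist","top","scene"):
  p=arm.get_image(n)
  for r in arm.place_of("small_fitting",p)[:2]: print(n,round(r["conf"],2), at(p,r["centre"],.003).round(4))
s=arm.observe();print(s["position"],s["clock"],s["force"],rel([.463,-.111,.15]))
E
```

```text
wrist 0.9 [0.4872 0.3044 0.003 ]
top 0.54 [0.7452 0.0469 0.003 ]
scene 0.71 [0.4958 0.3059 0.003 ]
[0.48906637 0.25755538 0.18914889] 8.4 [-0.1045971   0.15704965  0.69435386] [  2.63 -36.85   3.92]
```

Request:
carry_out --claw '[6,6,6,6,6,6,6,6,6,6,6,6,6]' --delta_pos '[[0.3,-3.6,0],[0.3,-3.6,0],[0.3,-3.6,0],[0.3,-3.6,0],[0.3,-3.6,0],[0.3,-3.6,0],[0.3,-3.6,0],[0.3,-3.6,0],[0.3,-3.6,0],[0,-3.6,0],[0,-0.8,0],[0,0,0],[0,0,0]]' --angular '[[0,0,0],[0,0,0],[0,0,0],[0,0,0],[0,0,0],[0,0,0],[0,0,0],[0,0,0],[0,0,0],[0,0,0],[0,0,0],[0,0,0],[0,0,0]]'

```text
clock: 9.7
position: [0.4628, -0.1095, 0.1891]
ee_rot: [0.003, -3.14, -0.001]
force: [0.9, 0.5, 0.3]
width: 0.653
gripper_force: 0.0
```

```bash
python3 - <<'E'
from h import *
for i in range(2):
  p=arm.get_image("wrist")
  for r in arm.place_of("large_fitting",p)[:3]: print(round(r["conf"],2), at(p,r["centre"],.0).round(4))
s=arm.observe();print(s["position"],s["joints"].round(2),turn(),rel([.463,-.111,.046]))
E
```

```text
0.94 [ 0.4612 -0.1119  0.    ]
0.93 [0.3465 0.0497 0.    ]
0.65 [ 0.346  -0.1793  0.    ]
0.95 [ 0.3458 -0.1797  0.    ]
0.89 [0.3468 0.048  0.    ]
0.8 [ 0.3631 -0.078   0.    ]
[ 0.46289013 -0.10961815  0.18957295] [-0.22  0.23  0.42  2.   -0.12  0.93  1.83] [ 0.0004 -0.0003  0.0025] [-0.02 -0.14 14.36]
```

Request:
carry_out --claw '[6,6,6,6,6,0,0,0,0,0,0,0]' --delta_pos '[[0,-0.2,4],[0,0,4],[0,0,4],[0,0,2.3],[0,0,0],[0,0,0],[0,0,0],[0,0,0],[0,0,0],[0,0,0],[0,0,-3],[0,0,-2]]' --angular '[[0,0,0],[0,0,0],[0,0,0],[0,0,0],[0,0,0],[0,0,0],[0,0,0],[0,0,0],[0,0,0],[0,0,0],[0,0,0],[0,0,0]]' --force 35

```text
clock: 11.1
position: [0.4622, -0.1131, 0.0975]
ee_rot: [-0.0, -3.141, 0.0]
force: [0.0, -0.9, -4.0]
width: 0.277
gripper_force: 35.0
```

```bash
python3 - <<'E'
from h import *
s=arm.observe();print(s["position"],s["width"],s["force"],turn(),rel([.4955,-.290,.049]))
E
```

```text
[ 0.46220256 -0.11314932  0.09753682] 0.27700839138484634 [ 0.03962786 -0.88079369 -3.99554953] [-0.     -0.001  -0.0002] [ -3.34 -17.68   4.85]
```

Request:
carry_out --claw '[0,0,0,0,0,0,0,0,0]' --delta_pos '[[-0.6,-3,0],[-0.6,-3,0],[-0.6,-3,0],[-0.6,-3,0],[-0.6,-3,0],[-0.3,-2.7,0],[0,0,0],[0,0,0],[0,0,0]]' --angular '[[0,0,0],[0,0,0],[0,0,0],[0,0,0],[0,0,0],[0,0,0],[0,0,0],[0,0,0],[0,0,0]]'

```text
clock: 12.0
position: [0.4954, -0.2888, 0.0964]
ee_rot: [0.001, -3.141, -0.002]
force: [0.4, 0.3, -3.4]
width: 0.274
gripper_force: 35.0
```

```bash
python3 - <<'E'
from h import *
s=arm.observe();print(s["position"],s["joints"].round(2),s["force"],turn(),rel([.4955,-.290,.049]))
for n in ("wrist","scene"):
  p=arm.get_image(n)
  for r in arm.place_of("large_fitting",p)[:4]: print(n,round(r["conf"],2), at(p,r["centre"],s["position"][2]-.0466).round(4))
p=arm.get_image("top"); save(p,"t2")
E
```

```text
[ 0.49540871 -0.28877139  0.09635917] [ 0.16  0.51  0.38  1.87 -0.25  0.81  2.25] [ 0.42253495  0.30024901 -3.37136875] [ 0.0012 -0.0009  0.0009] [-0.01 -0.13  4.74]
wrist 0.56 [ 0.4938 -0.2882  0.0498]
scene 0.92 [ 0.4315 -0.0297  0.0498]
scene 0.92 [ 0.7632 -0.1877  0.0498]
scene 0.85 [0.4184 0.0783 0.0498]
scene 0.58 [ 0.4987 -0.2854  0.0498]
```

Request:
carry_out --claw '[0,0,0,0,0,0,0,2.8,3.4,4.4,5.5,5.5,5.5,5.5,5.5,5.5]' --delta_pos '[[0,-0.1,2],[0,0,1.2],[0,0,0.8],[0,0,0.5],[0,0,0.1],[0,0,0.1],[0,0,0],[0,0,0],[0,0,0],[0,0,0],[0,0,0],[0,0,-3],[0,0,-5],[0,2,-4],[0.5,3.5,0],[0,0,0]]' --angular '[[0,0,0],[0,0,0],[0,0,0],[0,0,0],[0,0,0],[0,0,0],[0,0,0],[0,0,0],[0,0,0],[0,0,0],[0,0,0],[0,0,0],[0,0,0],[0,0,0],[0,0,0],[0,0,0]]'

```text
clock: 13.85
position: [0.4916, -0.2317, 0.1708]
ee_rot: [-0.008, 3.14, 0.004]
force: [0.2, 0.8, 0.2]
width: 0.599
gripper_force: 0.0
```

```bash
python3 - <<'E'
from h import *
for n in("wrist","top","scene"):
  p=arm.get_image(n); save(p,"l_"+n)
  for r in arm.place_of("large_fitting",p)[:4]: print(n,round(r["conf"],2), at(p,r["centre"],.003).round(4))
s=arm.observe();print(s["position"],s["clock"],s["force"],rel([.4622,-.0055,.018]))
E
```

```text
wrist 0.66 [ 0.3663 -0.0782  0.003 ]
wrist 0.62 [ 0.3479 -0.1806  0.003 ]
wrist 0.59 [ 0.4933 -0.2912  0.003 ]
top 0.98 [ 0.3691 -0.0744  0.003 ]
top 0.89 [0.3476 0.0484 0.003 ]
top 0.83 [ 0.7255 -0.2547  0.003 ]
top 0.56 [ 0.3456 -0.1812  0.003 ]
scene 0.95 [ 0.7305 -0.2409  0.003 ]
scene 0.94 [ 0.3524 -0.1783  0.003 ]
scene 0.89 [ 0.3689 -0.0732  0.003 ]
scene 0.78 [ 0.4956 -0.2953  0.003 ]
[ 0.49043544 -0.23708853  0.16934455] 14.15 [ 0.23319415 -0.16404233  0.39277125] [ 2.84 23.16 15.13]
```

View pics/l_scene.png

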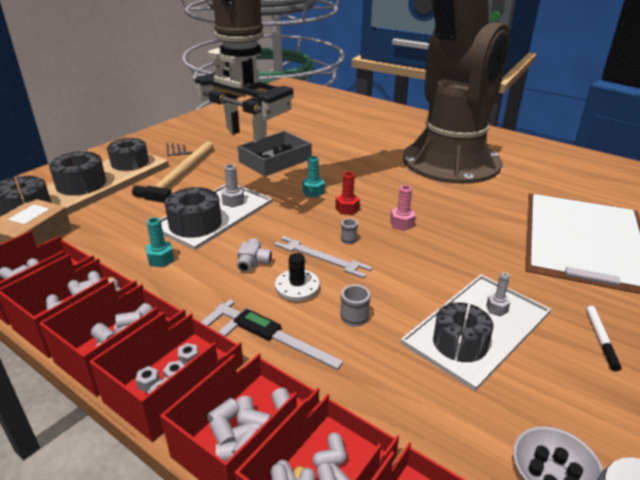

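Both fittings stand upright in their trays, at (231,185) and (502,293). Next is the small ferrule.

Request:
carry_out --claw '[6,6,6,6,6,6,6,6,6,6]' --delta_pos '[[0.4,3.3,0],[0.4,3.3,0],[0.4,3.3,0],[0.4,3.3,0],[0.4,3.3,0],[0.4,3.3,0],[0.4,3.3,0],[0,0,0],[0,0,0],[0,0,0]]' --angular '[[0,0,0],[0,0,0],[0,0,0],[0,0,0],[0,0,0],[0,0,0],[0,0,0],[0,0,0],[0,0,0],[0,0,0]]'

```text
clock: 15.15
position: [0.4629, -0.0066, 0.1697]
ee_rot: [-0.003, -3.142, 0.001]
force: [-0.3, 0.7, -0.3]
width: 0.654
gripper_force: 0.0
```

```bash
python3 - <<'E'
from h import *
for i in range(3):
  p=arm.get_image("wrist")
  for r in arm.place_of("small_ferrule",p)[:1]: print(round(r["conf"],2), at(p,r["centre"],.0).round(4))
s=arm.observe();print(s["position"],turn(),rel([.462,-.0055,.013]))
E
```

```text
0.62 [ 0.4607 -0.0061  0.    ]
0.57 [ 0.4589 -0.003   0.    ]
0.67 [ 0.4634 -0.0043  0.    ]
[ 0.46277615 -0.00573426  0.16974078] [-0.0001  0.     -0.0011] [ 0.08  0.02 15.67]
```

Request:
carry_out --claw '[6,6,6,6,6,6,0,0,0,0,0,0]' --delta_pos '[[0.1,0.1,4],[0,0,4],[0,0,4],[0,0,2.5],[0,0,1.2],[0,0,0],[0,0,0],[0,0,0],[0,0,0],[0,0,0],[0,0,0],[0,0,0]]' --angular '[[0,0,0],[0,0,0],[0,0,0],[0,0,0],[0,0,0],[0,0,0],[0,0,0],[0,0,0],[0,0,0],[0,0,0],[0,0,0],[0,0,0]]' --force 20

```text
clock: 16.65
position: [0.4624, -0.004, 0.0135]
ee_rot: [-0.0, 3.14, 0.001]
force: [-0.1, -1.0, 8.2]
width: 0.347
gripper_force: 20.0
```

```bash
python3 - <<'E'
from h import *
s=arm.observe();print(s["position"],s["width"],s["force"],s["gripper_force"],turn(),rel([.4875,.3045,.113]))
E
```

```text
[ 0.46237546 -0.00400864  0.01351514] 0.34693772472606216 [-0.13813619 -0.97598576  8.17831735] 20.000828420743346 [0.0003 0.0016 0.0001] [-2.53 30.85 -9.93]
```

Request:
carry_out --claw '[0,0,0,0,0,0,0,0,0,0,0,0,0,0,0,0]' --delta_pos '[[0,0,-2],[0,0,-4],[0,0,-4],[-0.3,3.4,0],[-0.3,3.4,0],[-0.3,3.4,0],[-0.3,3.4,0],[-0.3,3.4,0],[-0.3,3.4,0],[-0.3,3.4,0],[-0.3,3.4,0],[-0.1,3.4,0],[0,0.2,0],[0,0,0],[0,0,0],[0,0,0]]' --angular '[[0,0,0],[0,0,0],[0,0,0],[0,0,0],[0,0,0],[0,0,0],[0,0,0],[0,0,0],[0,0,0],[0,0,0],[0,0,0],[0,0,0],[0,0,0],[0,0,0],[0,0,0],[0,0,0]]'

```text
clock: 18.25
position: [0.4868, 0.3024, 0.1129]
ee_rot: [-0.003, -3.142, 0.001]
force: [-0.4, -0.4, -1.5]
width: 0.342
gripper_force: 20.0
```

```bash
python3 - <<'E'
from h import *
s=arm.observe();print(s["position"],s["width"],s["force"],turn(),rel([.4875,.3045,.038]))
for n in("wrist","top","scene"):
  p=arm.get_image(n)
  if n!="top": save(p,"sf_"+n)
  for r in arm.place_of("small_fitting",p)[:2]: print(n,round(r["conf"],2), at(p,r["centre"],.003).round(4))
  for r in arm.place_of("small_ferrule",p)[:2]: print("f",n,round(r["conf"],2), at(p,r["centre"],s["position"][2]-.0135).round(4))
a=cv2.imread("pics/sf_wrist.png")[150:450,120:520]; b=cv2.resize(cv2.imread("pics/sf_scene.png")[180:380,380:640],(390,300)); cv2.imwrite("pics/sfc.png",np.hstack([a,b]))
E
```

```text
[0.48684636 0.30236015 0.11285126] 0.3422766036144083 [-0.37204076 -0.40094735 -1.49369769] [-0.0006 -0.0001 -0.0018] [-0.07  0.22  7.48]
wrist 0.75 [0.487  0.3059 0.003 ]
f wrist 0.76 [0.4846 0.3036 0.0994]
scene 0.97 [0.4933 0.3052 0.003 ]
f scene 0.82 [0.4814 0.2987 0.0994]
```

View pics/sfc.png

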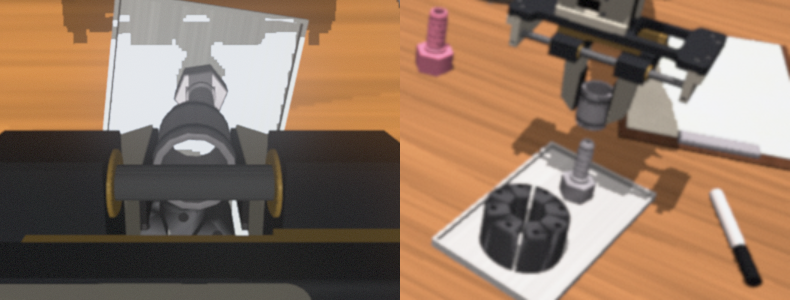

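Request:
carry_out --claw '[0,0,0,0,0,0,0,0]' --delta_pos '[[-0.3,0.3,1],[0,0,0],[0,0,0.8],[0,0,0.6],[0,0,0.6],[0,0,0.6],[0,0,0.4],[0,0,0]]' --angular '[[0,0,0],[0,0,0],[0,0,0],[0,0,0],[0,0,0],[0,0,0],[0,0,0],[0,0,0]]'

```text
clock: 19.5
position: [0.4893, 0.3066, 0.0721]
ee_rot: [0.0, -3.141, 0.001]
force: [0.3, 0.9, -1.0]
width: 0.344
gripper_force: 20.0
```

Request:
carry_out --claw '[0,0,0,0,0,0,0,0,3.4,4.0,5,5.5,5.5]' --delta_pos '[[0,0,0.8],[0,0,0.8],[0,0,0.7],[0,0,0.4],[0,0,0.2],[0,0,0.1],[0,0,0.1],[0,0,0],[0,0,0],[0,0,0],[0,0,0],[0,0,0],[0,0,0]]' --angular '[[0,0,0],[0,0,0],[0,0,0],[0,0,0],[0,0,0],[0,0,0],[0,0,0],[0,0,0],[0,0,0],[0,0,0],[0,0,0],[0,0,0],[0,0,0]]'

```text
clock: 20.8
position: [0.4897, 0.307, 0.0418]
ee_rot: [-0.0, 3.141, 0.0]
force: [0.9, -0.2, 0.2]
width: 0.594
gripper_force: 0.0
```

Request:
carry_out --claw '[6,6,6,6]' --delta_pos '[[0,0,-3],[0,0,-4],[0,-2,-4],[0,-4,-1]]' --angular '[[0,0,0],[0,0,0],[0,0,0],[0,0,0]]'

```text
clock: 21.2
position: [0.4914, 0.2505, 0.1658]
ee_rot: [-0.008, 3.136, 0.008]
force: [1.3, -0.6, -0.1]
width: 0.654
gripper_force: 0.0
```

```bash
python3 - <<'E'
from h import *
s=arm.observe();print(s["position"],s["clock"])
for n in("wrist","scene"):
  p=arm.get_image(n); save(p,"sg_"+n)
  for r in arm.place_of("small_ferrule",p)[:2]: print("f",n,round(r["conf"],2), at(p,r["centre"],.027).round(4))
  for r in arm.place_of("small_fitting",p)[:2]: print("fit",n,round(r["conf"],2), at(p,r["centre"],.003).round(4))
a=cv2.imread("pics/sg_wrist.png")[80:380,220:620]; b=cv2.resize(cv2.imread("pics/sg_scene.png")[180:380,380:640],(390,300)); cv2.imwrite("pics/sgc.png",np.hstack([a,b]))
print(rel([.643,.1265,.17]))
E
```

```text
[0.4914493  0.25051913 0.16583727] 21.2
f wrist 0.96 [0.4857 0.3069 0.027 ]
fit wrist 0.6 [0.4875 0.3062 0.003 ]
f scene 0.93 [0.483  0.3064 0.027 ]
fit scene 0.73 [0.4934 0.3047 0.003 ]
fit scene 0.38 [0.5513 0.2971 0.003 ]
[-15.37 -12.14  -0.88]
```

View pics/sgc.png

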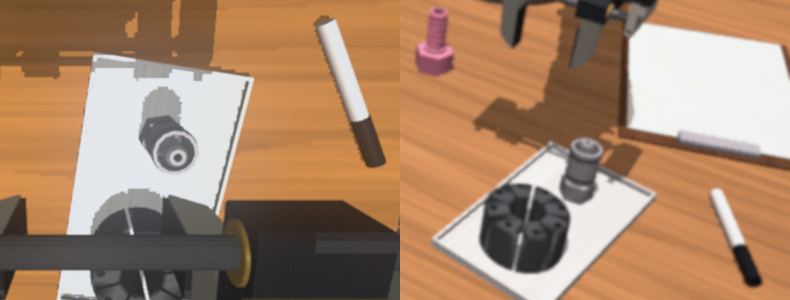

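The small job is assembled, with the ferrule seated on its nut. Next is the large ferrule.

Request:
carry_out --claw '[8,8,8,8,8,8,8,8,8,8]' --delta_pos '[[-2.2,-1.7,-0.5],[-2.2,-1.7,0],[-2.2,-1.7,0],[-2.2,-1.7,0],[-2.2,-1.7,0],[-2.2,-1.7,0],[-2.2,-1.7,0],[0,0,0],[0,0,0],[0,0,0]]' --angular '[[0,0,0],[0,0,0],[0,0,0],[0,0,0],[0,0,0],[0,0,0],[0,0,0],[0,0,0],[0,0,0],[0,0,0]]'

```text
clock: 22.5
position: [0.6427, 0.1298, 0.166]
ee_rot: [0.003, -3.14, -0.001]
force: [-0.6, 0.1, 0.7]
width: 0.869
gripper_force: 0.0
```

```bash
python3 - <<'E'
from h import *
for i in range(3):
  p=arm.get_image("wrist")
  for r in arm.place_of("large_ferrule",p)[:1]: print(round(r["conf"],2), at(p,r["centre"],.0).round(4))
  for r in arm.place_of("die_tool",p)[:1]: print("t",round(r["conf"],2), at(p,r["centre"],.0).round(4))
s=arm.observe();print(s["position"],s["joints"].round(2),turn(),rel([.643,.126,.017]))
E
```

```text
0.77 [0.643 0.129 0.   ]
t 0.97 [0.6425 0.0064 0.    ]
0.84 [0.6444 0.129  0.    ]
t 0.94 [0.6437 0.0074 0.    ]
0.7 [0.641  0.1277 0.    ]
t 0.75 [0.6433 0.0075 0.    ]
[0.64360667 0.12810769 0.16688543] [-0.49  0.55  0.33  1.58 -0.2   1.05  1.47] [0.0001 0.0001 0.0003] [ 0.06 -0.21 14.99]
```

Request:
carry_out --claw '[8,8,8,8,8,8,0,0,0,0,0,0]' --delta_pos '[[0,0,4],[0,0,4],[0,0,4],[0,0,2],[0,0,1],[0,0,0],[0,0,0],[0,0,0],[0,0,0],[0,0,0],[0,0,0],[0,0,0]]' --angular '[[0,0,0],[0,0,0],[0,0,0],[0,0,0],[0,0,0],[0,0,0],[0,0,0],[0,0,0],[0,0,0],[0,0,0],[0,0,0],[0,0,0]]' --force 25

```text
clock: 24.15
position: [0.644, 0.1279, 0.0173]
ee_rot: [0.0, 3.141, 0.0]
force: [-0.9, 0.0, 5.5]
width: 0.492
gripper_force: 25.0
```

```bash
python3 - <<'E'
from h import *
s=arm.observe();print(s["position"],s["width"],s["force"],s["gripper_force"],turn(),rel([.4955,-.290,.147]))
E
```

```text
[0.64401521 0.12786697 0.01731454] 0.49175004076197293 [-9.35185355e-01  1.66034945e-03  5.48199600e+00] 25.000499356538057 [ 0.0002  0.0008 -0.0001] [ 14.84 -41.79 -12.99]
```

Request:
carry_out --claw '[0,0,0,0,0,0,0,0,0,0,0,0,0,0,0,0,0,0,0,0]' --delta_pos '[[0,0,-2],[0,0,-4],[0,0,-4],[0,0,-3],[1.2,-3.4,0],[1.2,-3.4,0],[1.2,-3.4,0],[1.2,-3.4,0],[1.2,-3.4,0],[1.2,-3.4,0],[1.2,-3.4,0],[1.2,-3.4,0],[1.2,-3.4,0],[1.2,-3.4,0],[1.2,-3.4,0],[1.2,-3.4,0],[0.4,-1,0],[0,0,0],[0,0,0],[0,0,0]]' --angular '[[0,0,0],[0,0,0],[0,0,0],[0,0,0],[0,0,0],[0,0,0],[0,0,0],[0,0,0],[0,0,0],[0,0,0],[0,0,0],[0,0,0],[0,0,0],[0,0,0],[0,0,0],[0,0,0],[0,0,0],[0,0,0],[0,0,0],[0,0,0]]'

```text
clock: 26.15
position: [0.4966, -0.288, 0.1465]
ee_rot: [0.004, -3.142, -0.002]
force: [0.2, 0.5, -1.9]
width: 0.491
gripper_force: 25.0
```

```bash
python3 - <<'E'
from h import *
s=arm.observe();print(s["position"],s["width"],s["force"],turn(),rel([.495,-.290,.050]))
for n in("wrist","scene"):
  p=arm.get_image(n); save(p,"lf_"+n)
  for r in arm.place_of("large_fitting",p)[:5]: print(n,round(r["conf"],2), at(p,r["centre"],.003).round(4))
  for r in arm.place_of("large_ferrule",p)[:1]: print("f",n,round(r["conf"],2), at(p,r["centre"],s["position"][2]-.0173).round(4))
E
```

```text
[ 0.4965813  -0.28801769  0.14650118] 0.49071520914670813 [ 0.18754358  0.53419518 -1.90903646] [ 0.0012 -0.      0.0027] [ 0.16 -0.21  9.65]
wrist 0.66 [ 0.3651 -0.0781  0.003 ]
wrist 0.59 [ 0.3487 -0.1814  0.003 ]
wrist 0.58 [ 0.4952 -0.2896  0.003 ]
f wrist 0.71 [ 0.4946 -0.2868  0.1292]
scene 0.98 [0.3555 0.054  0.003 ]
scene 0.85 [ 0.3495 -0.1838  0.003 ]
scene 0.64 [ 0.3728 -0.0674  0.003 ]
scene 0.58 [ 0.4917 -0.2884  0.003 ]
scene 0.58 [ 0.7247 -0.2447  0.003 ]
f scene 0.97 [ 0.4987 -0.2822  0.1292]
```

Aligned to within a couple of mm. I'm descending over the tail.

Request:
carry_out --claw '[0,0,0,0,0,0,0,0,0]' --delta_pos '[[0.1,-0.2,2],[0,0,1.5],[0,0,0],[0,0,0.6],[0,0,0.6],[0,0,0.6],[0,0,0.6],[0,0,0.6],[0,0,0]]' --angular '[[0,0,0],[0,0,0],[0,0,0],[0,0,0],[0,0,0],[0,0,0],[0,0,0],[0,0,0],[0,0,0]]'

```text
clock: 27.35
position: [0.4942, -0.2917, 0.0808]
ee_rot: [0.0, -3.14, -0.001]
force: [0.2, 0.0, -1.8]
width: 0.492
gripper_force: 25.0
```

Request:
carry_out --claw '[0,0,0,0,0,0,0,0,4.7,5.2,6,7,7,7,7,7,7,7]' --delta_pos '[[0,0,0.8],[0,0,0.8],[0,0,0.7],[0,0,0.4],[0,0,0.2],[0,0,0.1],[0,0,0.1],[0,0,0],[0,0,0],[0,0,0],[0,0,0],[0,0,0],[0,0,-3],[0,0,-4],[0,2,-4],[0,3,0],[0,0,0],[0,0,0]]' --angular '[[0,0,0],[0,0,0],[0,0,0],[0,0,0],[0,0,0],[0,0,0],[0,0,0],[0,0,0],[0,0,0],[0,0,0],[0,0,0],[0,0,0],[0,0,0],[0,0,0],[0,0,0],[0,0,0],[0,0,0],[0,0,0]]'

```text
clock: 29.15
position: [0.4948, -0.2414, 0.1609]
ee_rot: [-0.003, 3.141, 0.0]
force: [0.5, 0.1, 0.2]
width: 0.767
gripper_force: 0.0
```

```bash
python3 - <<'E'
from h import *
s=arm.observe();print(s["position"],s["clock"])
for n in("wrist","scene"):
  p=arm.get_image(n); save(p,"lg_"+n)
  for r in arm.place_of("large_ferrule",p)[:2]: print("f",n,round(r["conf"],2), at(p,r["centre"],.033).round(4))
a=cv2.imread("pics/lg_wrist.png")[80:380,0:400]; b=cv2.resize(cv2.imread("pics/lg_scene.png")[120:320,120:380],(390,300)); cv2.imwrite("pics/lgc.png",np.hstack([a,b]))
print(rel([.6432,.0073,.15]))
E
```

```text
[ 0.49482424 -0.24142835  0.16086655] 29.15
f wrist 0.68 [ 0.4953 -0.29    0.033 ]
f wrist 0.37 [ 0.5396 -0.2859  0.033 ]
f scene 0.66 [ 0.4835 -0.2942  0.033 ]
f scene 0.65 [0.7759 0.068  0.033 ]
[-14.86  25.05   1.01]
```

View pics/lgc.png

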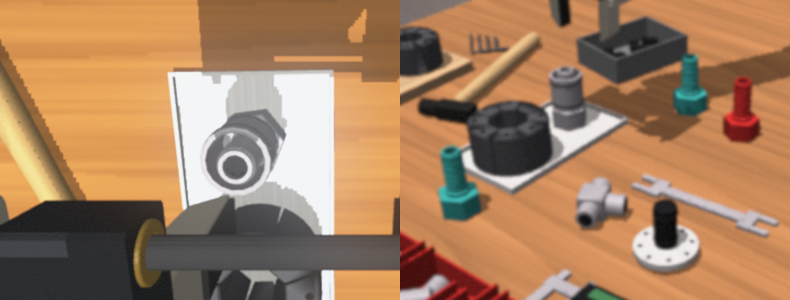

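The large ferrule is seated as well. On to the die tool.

Request:
carry_out --claw '[5.5,5.5,5.5,5.5,5.5,5.5,5.5,5.5,5.5,5.5,5.5,5.5]' --delta_pos '[[-1.6,2.8,0],[-1.6,2.8,0],[-1.6,2.8,0],[-1.6,2.8,0],[-1.6,2.8,0],[-1.6,2.8,0],[-1.6,2.8,0],[-1.6,2.8,0],[-1.6,2.7,0],[-0.5,0,0],[0,0,0],[0,0,0]]' --angular '[[0,0,0],[0,0,0],[0,0,0],[0,0,0],[0,0,0],[0,0,0],[0,0,0],[0,0,0],[0,0,0],[0,0,0],[0,0,0],[0,0,0]]'

```text
clock: 30.55
position: [0.6433, 0.007, 0.1603]
ee_rot: [-0.003, -3.141, 0.002]
force: [-0.5, -0.5, -0.9]
width: 0.6
gripper_force: 0.0
```

```bash
python3 - <<'E'
from h import *
for i in range(3):
  p=arm.get_image("wrist")
  for r in arm.place_of("die_tool",p)[:1]: print("t",round(r["conf"],2), at(p,r["centre"],.0).round(4))
s=arm.observe();print(s["position"],turn(),rel([.643,.0073,.031]))
E
```

```text
t 0.6 [0.6415 0.0092 0.    ]
t 0.58 [0.6418 0.01   0.    ]
t 0.58 [0.6457 0.008  0.    ]
[0.64350547 0.00827789 0.16093828] [ 0.      0.0002 -0.0008] [ 0.05 -0.1  12.99]
```

Request:
carry_out --claw '[5.5,5.5,5.5,5.5,5.5,0,0,0,0,0,0,0]' --delta_pos '[[0,0,4],[0,0,4],[0,0,3.5],[0,0,1.3],[0,0,0],[0,0,0],[0,0,0],[0,0,0],[0,0,0],[0,0,0],[0,0,0],[0,0,0]]' --angular '[[0,0,0],[0,0,0],[0,0,0],[0,0,0],[0,0,0],[0,0,0],[0,0,0],[0,0,0],[0,0,0],[0,0,0],[0,0,0],[0,0,0]]' --force 40

```text
clock: 32.05
position: [0.6445, 0.0091, 0.0338]
ee_rot: [-0.0, 3.14, 0.001]
force: [-0.6, 1.0, 7.0]
width: 0.294
gripper_force: 40.0
```

```bash
python3 - <<'E'
from h import *
s=arm.observe();print(s["position"],s["width"],s["force"],s["gripper_force"],turn(),rel([.6055,-.2895,.15]))
for n in("wrist","top","scene"):
  p=arm.get_image(n)
  for r in arm.place_of("large_dies",p)[:1]: print("dies",n,round(r["conf"],2), at(p,r["centre"],0).round(4))
  for r in arm.place_of("die_tool",p)[:1]: print("t",n,round(r["conf"],2), at(p,r["centre"],.0).round(4))
E
```

```text
[0.64445555 0.00913482 0.03384082] 0.2942199514070436 [-0.61699562  0.95385266  7.02329338] 39.970155358314514 [0.0004 0.0017 0.0003] [  3.88 -29.86 -11.63]
t wrist 0.71 [0.6426 0.0067 0.    ]
dies scene 0.61 [ 0.5557 -0.2891  0.    ]
t scene 0.61 [0.6393 0.0131 0.    ]
```

Request:
carry_out --claw '[0,0,0,0,0,0,0,0,0,0,0,0,0,0,0,0]' --delta_pos '[[0,0,-2],[0,0,-4],[0,0,-4],[0.4,-3,0],[0.4,-3,0],[0.4,-3,0],[0.4,-3,0],[0.4,-3,0],[0.4,-3,0],[0.4,-3,0],[0.4,-3,0],[0.4,-3,0],[0.2,-2.9,0],[0,0,0],[0,0,0],[0,0,0]]' --angular '[[0,0,0],[0,0,0],[0,0,0],[0,0,0],[0,0,0],[0,0,0],[0,0,0],[0,0,0],[0,0,0],[0,0,0],[0,0,0],[0,0,0],[0,0,0],[0,0,0],[0,0,0],[0,0,0]]'

```text
clock: 34.1
position: [0.6058, -0.2886, 0.1323]
ee_rot: [0.002, -3.141, -0.002]
force: [-1.1, 0.9, -3.4]
width: 0.298
gripper_force: 40.0
```

```bash
python3 - <<'E'
from h import *
s=arm.observe();print(s["position"],s["joints"].round(2),s["force"],turn(),rel([.607,-.2895,.089]))
for n in("wrist","scene"):
  p=arm.get_image(n); save(p,"dt_"+n)
  for r in arm.place_of("large_dies",p)[:1]: print("dies",n,round(r["conf"],2), at(p,r["centre"],0).round(4))
  for r in arm.place_of("die_tool",p)[:1]: print("t",n,round(r["conf"],2), at(p,r["centre"],s["position"][2]-.0335).round(4))
a=cv2.imread("pics/dt_wrist.png")[150:450,120:520]; b=cv2.resize(cv2.imread("pics/dt_scene.png")[120:320,80:340],(390,300)); cv2.imwrite("pics/dtc.png",np.hstack([a,b]))
E
```

```text
[ 0.60575002 -0.28864976  0.13228905] [ 0.15  0.61  0.34  1.58 -0.23  1.    2.13] [-1.05993403  0.89515642 -3.37190811] [ 0.0013 -0.0007  0.0012] [-0.13 -0.09  4.33]
dies wrist 0.66 [ 0.5531 -0.2906  0.    ]
t wrist 0.88 [ 0.6058 -0.2895  0.0988]
t scene 0.83 [ 0.5876 -0.2981  0.0988]
```

View pics/dtc.png

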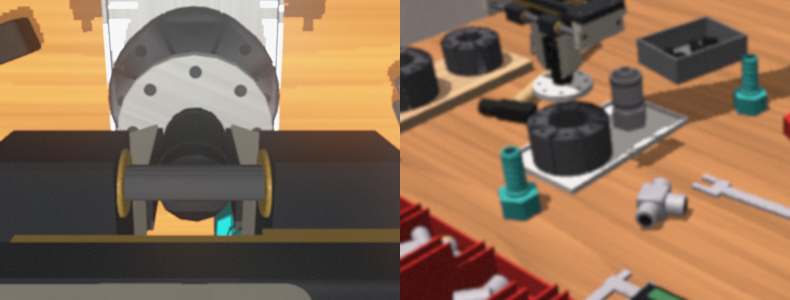

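The tool hangs level, centred over the ring. I'm lowering it gently.

Request:
carry_out --claw '[0,0,0,0,0,0,0,0,0,0]' --delta_pos '[[-0.1,-0.1,1.5],[0,0,1.2],[0,0,0.5],[0,0,0.2],[0,0,0.2],[0,0,0.2],[0,0,0.1],[0,0,0.1],[0,0,0],[0,0,0]]' --angular '[[0,0,0],[0,0,0],[0,0,0],[0,0,0],[0,0,0],[0,0,0],[0,0,0],[0,0,0],[0,0,0],[0,0,0]]'

```text
clock: 35.4
position: [0.6068, -0.2911, 0.0929]
ee_rot: [-0.0, 3.141, -0.0]
force: [-0.7, -0.2, -3.4]
width: 0.298
gripper_force: 40.0
```

Request:
carry_out --claw '[0,0,0,0,0,0,0]' --delta_pos '[[0,0,0.1],[0,0,0.1],[0,0,0.1],[0,0,0.1],[0,0,0.05],[0,0,0],[0,0,0]]' --angular '[[0,0,0],[0,0,0],[0,0,0],[0,0,0],[0,0,0],[0,0,0],[0,0,0]]'

```text
clock: 36.1
position: [0.6068, -0.291, 0.089]
ee_rot: [-0.0, 3.141, 0.0]
force: [-2.6, 2.3, 5.3]
width: 0.295
gripper_force: 40.0
```

Contact at the seated height (0.089). Releasing.

Request:
carry_out --claw '[2.9,3.4,4.4,5.5,5.5,5.5,5.5,5.5,5.5,5.5,5.5,5.5,5.5]' --delta_pos '[[0,0,0],[0,0,0],[0,0,0],[0,0,0],[0,0,-2],[0,0,-4],[0,0,-4],[0,3,-2],[0,4,0],[0,4,0],[0,4,0],[0,0,0],[0,0,0]]' --angular '[[0,0,0],[0,0,0],[0,0,0],[0,0,0],[0,0,0],[0,0,0],[0,0,0],[0,0,0],[0,0,0],[0,0,0],[0,0,0],[0,0,0],[0,0,0]]'

```text
clock: 37.4
position: [0.607, -0.1399, 0.2083]
ee_rot: [-0.004, 3.141, 0.0]
force: [-0.8, -1.1, -0.7]
width: 0.597
gripper_force: 0.0
```

```bash
python3 - <<'E'
from h import *
s=arm.observe();print(s["position"],s["clock"])
Z={"die_tool":.055,"large_ferrule":.033,"small_ferrule":.027,"small_fitting":.003,"large_fitting":.003,"tee":0,"spanner":0,"caliper":0}
for n in("wrist","top","scene"):
  p=arm.get_image(n); save(p,"fin_"+n)
  for l,z in Z.items():
    for r in arm.place_of(l,p)[:1]: print(l,n,round(r["conf"],2), at(p,r["centre"],z).round(4))
a=cv2.resize(cv2.imread("pics/fin_top.png")[140:340,390:520],(260,400));b=cv2.resize(cv2.imread("pics/fin_scene.png")[120:380,100:590],(540,286)); b=cv2.copyMakeBorder(b,0,114,0,0,0); cv2.imwrite("pics/finc.png",np.hstack([a,b]))
E
```

```text
[ 0.60695188 -0.13987236  0.20834347] 37.4
die_tool wrist 0.6 [ 0.6078 -0.2924  0.055 ]
large_ferrule wrist 0.63 [ 0.4937 -0.2903  0.033 ]
large_fitting wrist 0.74 [ 0.4943 -0.2886  0.003 ]
tee wrist 0.85 [ 0.636  -0.1123  0.    ]
spanner wrist 0.82 [ 0.5413 -0.0152  0.    ]
caliper wrist 0.19 [ 0.4892 -0.3067  0.    ]
die_tool top 0.77 [ 0.6054 -0.2898  0.055 ]
large_ferrule top 0.66 [ 0.492  -0.2947  0.033 ]
small_ferrule top 0.53 [0.4862 0.3084 0.027 ]
small_fitting top 0.51 [0.4901 0.3123 0.003 ]
large_fitting top 0.74 [0.3474 0.0578 0.003 ]
tee top 0.59 [ 0.6303 -0.1117  0.    ]
spanner top 0.87 [ 0.5321 -0.0098  0.    ]
caliper top 0.6 [0.7485 0.0501 0.    ]
die_tool scene 0.61 [ 0.604  -0.2865  0.055 ]
large_ferrule scene 0.9 [ 0.4851 -0.2971  0.033 ]
small_ferrule scene 0.91 [0.485  0.3038 0.027 ]
small_fitting scene 0.6 [0.4846 0.3019 0.003 ]
large_fitting scene 0.96 [ 0.5018 -0.2774  0.003 ]
tee scene 0.88 [ 0.6401 -0.1037  0.    ]
spanner scene 0.91 [ 0.5342 -0.0185  0.    ]
caliper scene 0.61 [0.7511 0.0498 0.    ]
```

View pics/finc.png

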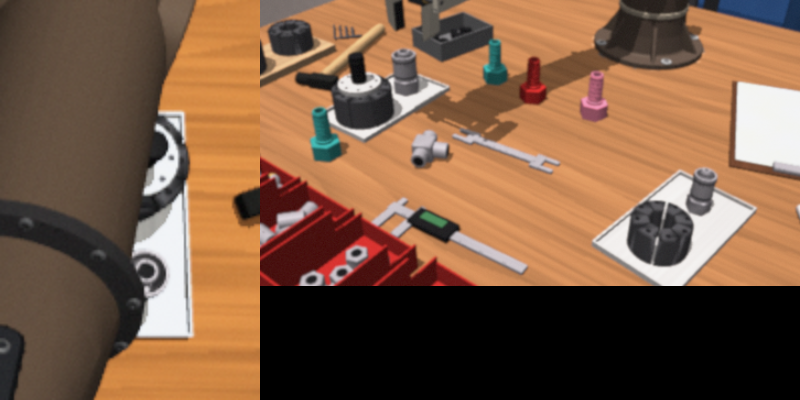

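The final view shows both jobs assembled, the tool flat on the large dies, and the bystanders where they were.

```bash
python3 -c "
from cell import arm
print(arm.sign_off())"
```

```text
the job is handed in; nothing more can be done
None
```

I handed the job in at about 37 s with both fittings and ferrules in place and the die tool on the large dies; the last pictures show all of it in position and the tee, spanner and caliper undisturbed, but sign-off returned no verdict.

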